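Lock a belt pulley on a stirrer spindle with a push-on clip

TASK

Set the loose belt pulley, hub upwards, over the spindle of the stirrer drive so that it rests on the spindle's shoulder, and let go of it. Then take the push-on retaining clip by its upright tab and press it sideways into the spindle's groove, just above the pulley's hub, until it snaps fully home, and let go. The spindle stands on soft rubber and gives way as you press: go on until you feel the snap, but never load it with more than about 20 N, and leave the other things on the bench alone.

Things in the scene. Friction and masses are not known exactly. Their poses are not given: they have to be found in the camera images.
- drive_base: Fixed stirrer drive: aluminium base plate 110x90x14 mm with four bolt heads, on it a grey collar (62 mm across, up to z = 30 mm), a black rubber mount and the upright steel spindle at the plate's centre, which ends in a cone 10 mm across at z = 96.5 mm. Origin: centre of the plate's underside, on the worktop; z up, x along the 110 mm side.
- drive_axis (a point): Point fixed to the base plate on the unloaded spindle's axis, 74 mm above the worktop. The rubber lets the spindle shift without turning, about 2 N per mm in every level direction (rigid stop at 14 mm) and 4 N per mm downwards (stop at 8 mm); the weights of spindle and pulley sink it about 1 mm. Let go, it comes back to the centre.
- groove (a point): Point on the spindle's axis 1 mm above the lower wall of its groove; moves with the spindle. Spindle from below, heights above the worktop: shoulder disc 44 mm across with its top at 50 mm, shaft 20 mm across to 73 mm, groove (core 14 mm across) 73 to 80.5 mm, head 20 mm across to 88.5 mm, cone to 96.5 mm.
- pulley: Loose aluminium belt pulley, about 120 g: grooved rim 60 mm across and 12 mm high, on it a round hub 42 mm across up to z = 24 mm to grip it by; bore 23 mm across, right through. Origin: centre of the underside; z up. It lies hub upwards at the start.
- pulley_face (a point): Centre of the hub's upper face, 24 mm above the pulley's origin. With the pulley on the shoulder this face lies 1 mm above the groove's lower wall, so 6.5 mm of the groove stay open above it; a clip resting on the face is at the right height (1.5 mm to spare).
- clip: Loose steel push-on clip, 70 g, lying flat: a fork 5 mm thick, about 26 mm wide, with two sprung jaws that open towards its +x, and an upright dark tab behind. Origin: underside, centre of the seat for the groove's core; z up. Jaw tips at x = +11 mm, rounded noses that snap past the core at x = +4 mm (12 mm apart), back of the seat x = -6.7 mm, tail end x = -39 mm.
- clip_seat (a point): Point of the clip on the spindle's axis when home: underside, 0.3 mm ahead of the clip's origin. The noses touch the core about 8.5 mm short of home; the push then rises to a peak of about 8 to 15 N, the spindle giving way with it, and drops sharply as the jaws snap past; pressed on, the force rises again at 2 N per mm.
- clip_tab (a point): Centre of the upright tab, 30 mm behind the clip's origin and 20.5 mm above its underside. The tab is 10 mm thick (clip y), 18 mm long (clip x), from 3.5 to 37.5 mm above the underside.
- beaker: Bystander: small beaker, 68 mm high.
- jar: Bystander: small jar with blue lid, 60 mm high.
- stopper_big: Bystander: grey rubber stopper, 30 mm high.
- stopper_small: Bystander: red-brown stopper, 26 mm high.
- timer: Bystander: flat bench timer, 71x71x20 mm.
- tweezers: Bystander: steel tweezers, 112 mm long.
- driver: Bystander: small screwdriver, lying flat.
- bulb: Bystander: red pipette bulb, 85 mm high.
Things that resemble listed ones, but are neither listed nor needed, are in the scene too. Leave any blue or red look-alike of the clip alone.

How it is judged (in metres and radians):
On the way, in this order (a step that is already met when the one before it is completed fails the run):
1. the pulley rests on the spindle's shoulder, let go (horizontal distance between pulley and groove below 0.004 m and z of pulley_face in the frame of groove below 0.002 m and angle between pulley's own z axis and vertical below 0.1 rad and contact force between the fingers and pulley below 0.05 N), for 0.2 s.
2. the clip is snapped into the groove (horizontal distance between clip_seat and groove below 0.002 m and z of clip_seat in the frame of groove between -0.002 and 0.003 m), for 0.2 s.
At the end, for the whole second after the job is handed in: The pulley lies on the spindle's shoulder, hub up (tilt under 0.1 rad, within 4 mm of the axis), the clip sits in the groove above it with its seat within 2 mm of the spindle's axis, level to 0.1 rad, the spindle is back at its centre within 2 mm, all released and at rest (all of step 2 and angle between each of clip, pulley's own z axis and vertical below 0.1 rad and horizontal distance between pulley and groove below 0.004 m and z of pulley_face in the frame of groove below 0.002 m and horizontal distance between groove and drive_axis below 0.002 m and linear speed of each of clip, pulley below 0.02 m/s); the robot touches nothing.
It fails at once if the spindle is loaded with more than 35 N (contact force between spindle and anything else above 35 N).
It fails at once if a bystander is moved by more than 30 mm (distance of any of beaker, jar, stopper_big, stopper_small, timer, tweezers, driver, bulb from where it was at the start of the episode above 0.03 m).
It also fails if it takes over 72 s, if anything falls off the work surface, if the arm or the gripper's body presses on something with over 40 N, if the wrist force passes 120 N, or if a joint passes its speed limit or range.

ROBOT

A 7-joint arm with a two-finger parallel gripper is mounted at the origin on a cart in front of the work surface, level with it; the furniture and walls round the work are solid. World frame = base frame: x ahead of the robot, y to its left, z up, the work surface at z = 0. Lengths are in mm, angles in rad, forces in N, time in s.
With the tool pointing down it reaches from about 400 to 750 mm from the base axis. Payload 19.5 kg.
Tool frame: the origin (TCP) lies at the very end of the fingers, on their centre line; the grasp point (between the pads) lies 19 mm behind it; z points along the fingers, y is the line along which they close (so a half turn about z gives the same grasp; the last joint's range is limited). The gripper opens to 85 mm and grips with 20 to 120 N. Pads are 22 mm wide; open, the fingers measure 114 mm over their backs; the gripper's body (76 mm by 85 mm) begins 54 mm behind the grasp point. The pads swing forward as they close: fully open they stand 13 mm farther back than shut.
Start: joints at [-1.364, 0.707, -0.028, 1.485, 0.022, 0.951, -0.075], TCP at [141.577, 557.269, 210.968] pointing down, gripper open.
Joint ranges: [-2.71, 2.71], [-0.32, 2.16], [-1.57, 1.52], [0, 2.45], [-1.46, 4.6], [0, 2.02], [-2.83, 2.83]. Speed limits (rad/s): [1.89, 1.89, 2.57, 2.57, 3.01, 3.01, 3.01].

INTERFACE

Orientations are given as a 3x3 rotation matrix whose columns are the frame's x, y, z axes.
In Python, from cell import ctrl gives the robot as it stands. The module is installed in compiled form; this text tells all that it offers.
- The arm moves only by the tool arm_command, never from a script. Its argument "moves" is a list of rows, each a list of 5 numbers: the shift along the world's x, y, z in cm, then the turn about the world's z in rad, then the finger opening in cm, from 0 to 8.54. In form: [[dx, dy, dz, spin, fingers], ...]. A call has 1 to 12 rows; each row is the pose to reach, as a shift and turn from the pose commanded when the call began; what a row does not reach only later rows make up. A row lasts 1/8 s, in which the tool goes at most 62.5 mm and 10.7 degrees, less where a joint would pass 70% of its speed; a pose out of reach is approached as far as the arm can. A call with a gripper value outside its range is refused whole. The fingers move at their own pace and stop on an object; "squeeze" is the grip in N (left out, the last holds). Time passes only in rows, so rows that repeat a pose let the fingers close. It gives the time, the measured TCP pose, the force, the opening and the grip force at its end, in the units of the state.
- ctrl.state(): the state, without advancing time (a new reading comes with each control period).
- ctrl.capture(name): name is "scene" or "top"; returns a dict with "img" (480x640x3 uint8, red, green, blue), "depth" (480x640 float32, mm along the optical axis (not along the pixel's ray), 0 where there is no reading), "vfov" (degrees; the focal length in pixels is half the picture's height over the tangent of half this angle, whatever the lens; pixels are square), "cx", "cy" (the principal point, pixels), "k1" (the pictures are not rectified: a ray, as slopes to the right and down, at radius r is drawn at 1 + k1 r^2 times it, then the intrinsics apply), "pose" (4x4, takes a point from camera to world coordinates). Camera axes: x right, y up, looking along -z (the intrinsics and any distortion apply to the point x, -y, -z); pixel columns grow to the right and rows downward; lengths in mm; the calibration is good to about 2 mm. A picture is of the moment at which its call begins.
- ctrl.finish_job(): hands the job in; it is judged then, once.
Trained networks look in a picture, given as the dict that the camera call returned (one of the last four; its "shot" number tells which), for a name from the list of things; names that differ only in an ending like _2 or _b are one class to them, and where a whole thing is asked for, a point or a joint stands for the part that bears it (a point fixed in the world has none). Each returns a list of dicts, best first, with "conf" (0 to 1); they miss things now and then, are a little off and sometimes report something else, mostly with a low value. They report only what shows in the picture. A call takes as long as a camera call. They do not tell look-alikes from the thing itself.
- ctrl.search_frame(picture, query): "extent" ([left, top, right, bottom] in pixels, round what is visible of it).
- ctrl.trace(picture, query): "mask" (480x640 bool, what is visible of it) and "extent" ([left, top, right, bottom] in pixels, round what is visible of it).
- ctrl.tip_of(picture, query): "uv" ([column, row] in pixels: a listed point, or the origin of a listed thing).
The state is a dict: "time": time; "q": joint angles; "joint_vel": joint speeds; "effort": joint torques, N m; "tcp_pos": TCP position; "orientation": TCP orientation; "contact_force": force on the tool from outside, world axes, zero at the start; "moment": the same for the moment, N m; "gripper_width": finger opening in mm; "finger_force": force on a finger pad.
Only numpy, scipy, OpenCV 4.12 (cv2) and the standard library are available. Lean on these libraries where they do the work, as an engineer would, in place of code of your own. Each camera call takes 0.05 s, during which the arm holds its last target. There are 200 camera calls.

## Working session

There is one attempt and no reset: what is moved stays moved. The work goes in short steps, Python scripts to look and compute and a tool call to move; the robot and the scene stay as the last step left them, time stands still between calls to the robot, and variables do not carry over. Pictures are saved under pics/ and viewed, at most 10 in all, crops included, and the job is handed in when it is done.

Besides the shell and the picture viewer there is one more tool, called after "Request:" in YAML: its name, and indented under it one key for each argument. arm_command: Moves the arm, as the interface text tells. Its arguments: {"type":"object","properties":{"moves":{"type":"array"},"squeeze":{"type":"number"}},"required":["moves"]}

```bash
mkdir -p pics
cat > h.py <<'E'
import numpy as np, cv2
from cell import ctrl
def px2w(c,uv,depth=None,z=None):
    f=240/np.tan(np.radians(c["vfov"])/2); K=np.array([[f,0,c["cx"]],[0,f,c["cy"]],[0,0,1.]])
    # distortion with k1
    p=cv2.undistortPoints(np.array([[uv]],float),K,np.array([c["k1"],0,0,0,0.]))[0,0]
    d=np.array([p[0],-p[1],-1.]); P=np.array(c["pose"])
    dw=P[:3,:3]@d; o=P[:3,3]
    if z is not None: return o+dw*(z-o[2])/dw[2]
    return o+dw*depth
def w2px(c,w):
    f=240/np.tan(np.radians(c["vfov"])/2); P=np.array(c["pose"]); q=P[:3,:3].T@(np.array(w)-P[:3,3])
    x,y=q[0]/-q[2],-q[1]/-q[2]; s=1+c["k1"]*(x*x+y*y)
    return np.array([c["cx"]+f*x*s,c["cy"]+f*y*s])
def cloud(c):
    v,u=np.mgrid[:480,:640]; f=240/np.tan(np.radians(c["vfov"])/2); K=np.array([[f,0,c["cx"]],[0,f,c["cy"]],[0,0,1.]])
    p=cv2.undistortPoints(np.stack([u.ravel(),v.ravel()],1).astype(float)[:,None],K,np.array([c["k1"],0,0,0,0.]))[:,0]
    D=c["depth"].ravel()[:,None]; d=np.c_[p[:,0],-p[:,1],-np.ones(len(p))]*D; P=np.array(c["pose"])
    return (d@P[:3,:3].T+P[:3,3]).reshape(480,640,3)
def save(n,img): cv2.imwrite("pics/"+n,cv2.cvtColor(np.ascontiguousarray(img),cv2.COLOR_RGB2BGR))
E
python3 - <<'E'
from h import *
print(ctrl.state())
for n in("scene","top"):
    c=ctrl.capture(n); save(n+".png",c["img"]); print(n,c["vfov"],c["k1"],np.array(c["pose"]).round(2).tolist())
    C=cloud(c)
    for q in("drive_base","groove","pulley","pulley_face","clip","clip_seat","clip_tab"):
        for r in ctrl.tip_of(c,q)[:3]:
            u,v=np.array(r["uv"]).round().astype(int); print(q,r["conf"],u,v,C[min(v,479),min(u,639)].round(0))
E
```

```text
{'time': 0.0, 'q': array([-1.36370624,  0.70708171, -0.02762404,  1.4849935 ,  0.02202221,
        0.9508685 , -0.07550331]), 'joint_vel': array([ 0.00028159, -0.00073007, -0.00204995, -0.00184172, -0.0005548 ,
       -0.00050318, -0.00124325]), 'effort': array([-1.48629610e-03, -8.83209729e+01,  1.23399943e+00, -2.36171669e+01,
        1.68238766e-02,  6.47172157e-03,  7.56182453e-05]), 'tcp_pos': array([141.51911909, 557.03111079, 210.54092792]), 'orientation': array([[-9.69214741e-01,  2.46216857e-01, -2.13410399e-04],
       [ 2.46216945e-01,  9.69214199e-01, -1.02597925e-03],
       [-4.57729984e-05, -1.04693947e-03, -9.99999451e-01]]), 'contact_force': array([-0.10555298,  1.04540804, -0.21278633]), 'moment': array([-0.02593784,  0.08184302, -0.04974912]), 'finger_force': 0.0, 'gripper_width': 85.32883973975876}
scene 55.56746113812176 0.01440342243209959 [[0.77, 0.31, -0.56, 23.89], [-0.64, 0.38, -0.67, -556.85], [0.0, 0.87, 0.49, 535.26], [0.0, 0.0, 0.0, 1.0]]
drive_base 0.89 297 253 [533. 124.  20.]
groove 0.67 246 304 [360.  56.   6.]
groove 0.64 298 228 [548. 138.  71.]
pu
[... 476 characters left out ...]
5.62646279705092 -0.05575707990101695 [[-0.0, 0.98, -0.2, 291.93], [-1.0, 0.0, 0.02, 76.13], [0.02, 0.2, 0.98, 1270.64], [0.0, 0.0, 0.0, 1.0]]
groove 0.6 288 224 [550. 140.  97.]
pulley 0.72 205 243 [527. 332.   1.]
pulley 0.42 405 253 [ 505. -120.    0.]
pulley 0.42 326 312 [373.  59.  -2.]
pulley_face 0.65 204 238 [534. 331.  23.]
clip 0.72 406 258 [ 493. -122.    3.]
clip 0.68 444 278 [ 449. -208.   -4.]
clip 0.65 377 224 [572. -58.  -0.]
clip_seat 0.67 446 273 [ 459. -212.    0.]
clip_seat 0.65 403 252 [ 507. -116.    1.]
clip_seat 0.48 402 300 [ 399. -110.    1.]
clip_tab 0.72 412 304 [ 387. -126.   41.]
clip_tab 0.66 437 262 [ 479. -185.   36.]
clip_tab 0.44 402 265 [ 472. -107.   35.]
```

View pics/scene.png

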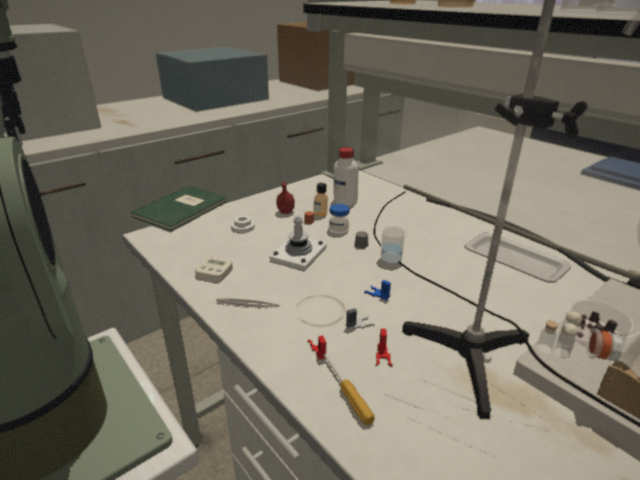

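View pics/top.png

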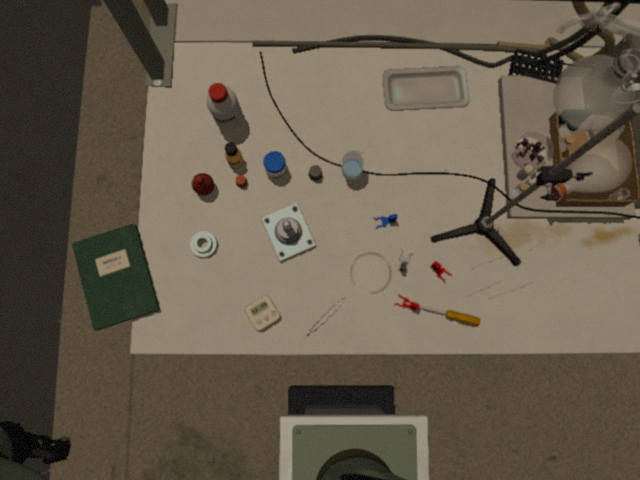

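The top view shows four clip-like things: blue (386,221), red (408,303), red (441,269), and a grey fork with a dark tab (404,262). By the description the grey one is the clip. The pulley is at (204,244) and the spindle at (288,231). Next I'll take a close crop of the clip and precise fits.

Run:
```python
from h import *
from scipy.optimize import least_squares
t=ctrl.capture("top"); s=ctrl.capture("scene")
a=cv2.resize(t["img"][235:290,370:440],None,fx=6,fy=6,interpolation=3)[:330]
b=cv2.resize(s["img"][295:350,325:395],None,fx=6,fy=6,interpolation=3)
e=cv2.resize(s["img"][200:275,220:340],None,fx=7,fy=4.4,interpolation=3)[:, :840]
save("crop.png",np.clip(np.hstack([a[:330,:400],b[:330,:400]]).astype(float)*1.6,0,255).astype(np.uint8))
def circ(p):
    r=least_squares(lambda x:np.hypot(p[:,0]-x[0],p[:,1]-x[1])-x[2],[*p.mean(0),20],loss="soft_l1").x; return r.round(1)
for n,c in(("top",t),("scene",s)):
    C=cloud(c).reshape(-1,3)
    def near(x,y,r,z0,z1): return C[(np.hypot(C[:,0]-x,C[:,1]-y)<r)&(C[:,2]>z0)&(C[:,2]<z1)]
    for nm,a in {"hubface":(530,331,45,20,30),"rim":(530,331,45,9,15),"shoulder":(545,140,35,46,54),"head":(545,140,30,80,89),"spin>60":(545,140,30,60,105),"collar":(545,140,40,26,33),"tab":(480,-115,45,30,50),"tabmid":(480,-115,45,8,50),"fork":(495,-115,50,3,8)}.items():
        p=near(*a); 
        if len(p)>3: print(n,nm,len(p),"mean",p.mean(0).round(1),"min",p.min(0).round(0),"max",p.max(0).round(0),"circ",circ(p[:,:2]))
    f=near(700,0,25,-20,20); print("table z",np.median(near(480,0,30,-20,20)[:,2]))
    for q in("clip","drive_base","pulley"):
        for m in ctrl.trace(c,q)[:4]: 
            M=m["mask"]; print(q,round(m["conf"],2),m["extent"],M.sum(),np.argwhere(M).mean(0)[::-1].round(1))
```

```text
top hubface 175 mean [523.3 334.6  23.9] min [503. 315.  20.] max [544. 355.  30.] circ [522.9 334.8  16.9]
top rim 209 mean [522.1 332.6  11.8] min [495. 305.   9.] max [552. 364.  15.] circ [523.8 335.7  25.9]
top shoulder 186 mean [549.2 143.   49.6] min [531. 123.  46.] max [573. 165.  54.] circ [553.7 144.8  17.7]
top head 19 mean [548.9 142.1  84.8] min [542. 134.  81.] max [561. 153.  89.] circ [552.1 144.4   9.3]
top spin>60 92 mean [549.4 143.5  87.6] min [542. 134.  62.] max [561. 153. 101.] circ [550.2 143.8   7.3]
top collar 129 mean [543.  142.2  29.2] min [525. 115.  26.] max [579. 173.  33.] circ [553.7 144.5  24.9]
top tab 40 mean [ 471.2 -111.8   36.4] min [ 463. -118.   31.] max [ 479. -106.   41.] circ [ 471.1 -111.7    5.5]
top tabmid 63 mean [ 472.9 -111.6   28.9] min [ 462. -132.    8.] max [ 501. -106.   41.] circ [ 471.5 -112.     6.9]
top fork 214 mean [ 493.2 -115.4    4.5] min [ 445. -164.    3.] max [541. -67.   8.] circ [ 498.1 -118.4   34.3]
table z -0.014277341521960807
clip 0.72 [398.3, 297.6, 420.2, 313.3] 132 [409.3 304.7]
clip 0.68 [373.8, 214.4, 39
[... 1009 characters left out ...]
12.6   35.2] min [ 463. -119.   30.] max [ 481. -105.   40.] circ [ 471.3 -110.5    6.4]
scene tabmid 174 mean [ 469.9 -113.7   25.8] min [ 463. -119.    8.] max [ 481. -105.   40.] circ [ 472.2 -109.     8.1]
scene fork 139 mean [ 488.4 -118.6    5. ] min [ 462. -136.    3.] max [514. -70.   8.] circ [487.6 -94.9  27.6]
table z 0.4683002331745456
clip 0.87 [374.8, 328.1, 394.9, 366.0] 361 [383.  346.8]
clip 0.75 [342.0, 308.4, 372.7, 327.6] 399 [355.6 320.3]
clip 0.74 [366.0, 285.4, 391.7, 299.2] 281 [380.8 290.5]
clip 0.67 [307.1, 331.2, 328.4, 358.8] 238 [318.9 346.4]
drive_base 0.94 [266.9, 213.9, 324.7, 274.3] 1422 [297.9 248.3]
pulley 0.69 [230.9, 214.9, 253.4, 232.6] 362 [242.  224.6]
```

View pics/crop.png

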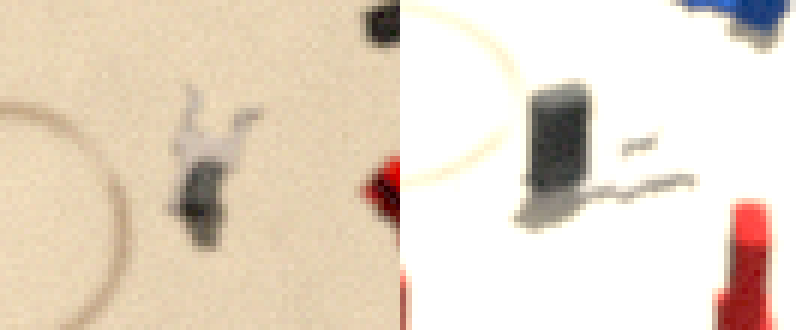

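The crop confirms the grey fork with the dark tab (top 404,265), jaws pointing roughly along world +x. Now I'll fetch the pulley at about (523,334).

Request:
arm_command:
  moves:
    - [38.2, -22.3, -6, 0, 7]
    - [38.2, -22.3, -6, 0, 7]
    - [38.2, -22.3, -6, 0, 7]
    - [38.2, -22.3, -6, 0, 7]
    - [38.2, -22.3, -6, 0, 7]
    - [38.2, -22.3, -6, 0, 7]
    - [38.2, -22.3, -6, 0, 7]
    - [38.2, -22.3, -6, 0, 7]
    - [38.2, -22.3, -11, 0, 7]
    - [38.2, -22.3, -16, 0, 7]
    - [38.2, -22.3, -16, 0, 7]
    - [38.2, -22.3, -16, 0, 7]
  squeeze: 30

```text
time: 2.7
tcp_pos: [524.1, 335.0, 52.9]
orientation: [[-0.969, 0.246, 0.002], [0.246, 0.969, 0.001], [-0.001, 0.001, -1.0]]
contact_force: [0.2, 0.6, 0.1]
gripper_width: 70.2
finger_force: 0.0
```

Run:
```python
from h import *
t=ctrl.capture("top"); s=ctrl.capture("scene"); print(ctrl.state()["tcp_pos"])
a=cv2.resize(t["img"][195:295,150:250],None,fx=4,fy=4,interpolation=2);b=cv2.resize(s["img"][165:265,190:290],None,fx=4,fy=4,interpolation=2)
save("g1.png",np.clip(np.hstack([a,b])*1.3,0,255).astype(np.uint8))
```

```text
[524.3696135  334.97311353  53.18581992]
```

View pics/g1.png

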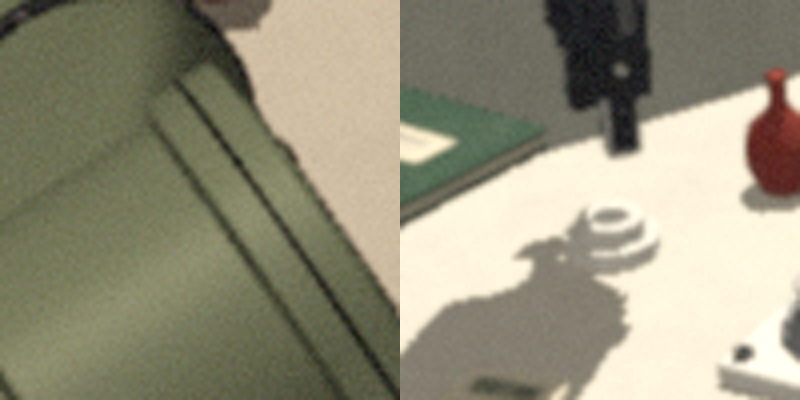

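The scene view shows the fingers (612,150 in the crop) right above the pulley hub (610,215). The top camera is blocked by the arm. Descend and close.

Request:
arm_command:
  moves:
    - [-0.1, -0.1, -2, 0, 6]
    - [-0.1, -0.1, -3, 0, 6]
    - [-0.1, -0.1, -3.9, 0, 6]
    - [-0.1, -0.1, -3.9, 0, 6]
    - [-0.1, -0.1, -3.9, 0, 3.5]
    - [-0.1, -0.1, -3.9, 0, 3.5]
    - [-0.1, -0.1, -3.9, 0, 3.5]
    - [-0.1, -0.1, -3.9, 0, 3.5]
    - [-0.1, -0.1, -3.9, 0, 3.5]
  squeeze: 30

```text
time: 3.92
tcp_pos: [522.6, 333.3, 12.0]
orientation: [[-0.969, 0.246, 0.0], [0.246, 0.969, -0.0], [-0.0, -0.0, -1.0]]
contact_force: [-1.0, 0.6, 1.1]
gripper_width: 35.0
finger_force: 0.0
```

Run:
```python
from h import *
s=ctrl.capture("scene"); S=ctrl.state(); print(S["gripper_width"],S["finger_force"],S["contact_force"])
b=cv2.resize(s["img"][170:250,190:290],None,fx=7,fy=7,interpolation=2)
save("g2.png",np.clip(b*1.3,0,255).astype(np.uint8))
```

```text
35.00554242229819 0.0 [-0.48908931 -1.0654577   0.74120991]
```

View pics/g2.png

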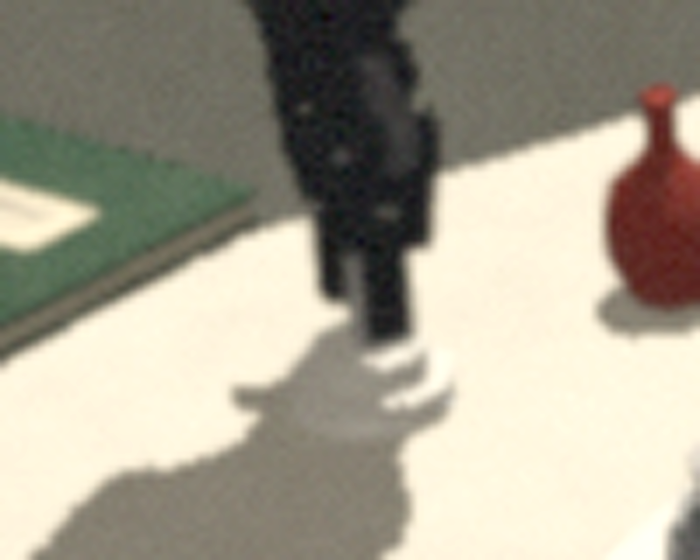

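The fingertips (crop 390,335) sit on top of the hub face because the partly open pads stand back. Open, go lower, and close again.

Request:
arm_command:
  moves:
    - [0.05, 0.05, 0.5, 0, 6]
    - [0.05, 0.05, 0.5, 0, 6]
    - [0.05, 0.05, 0, 0, 6]
    - [0.05, 0.05, -0.4, 0, 6]
    - [0.05, 0.05, -0.8, 0, 6]
    - [0.05, 0.05, -0.8, 0, 6]
    - [0.05, 0.05, -0.8, 0, 3.5]
    - [0.05, 0.05, -0.8, 0, 3.5]
    - [0.05, 0.05, -0.8, 0, 3.5]
    - [0.05, 0.05, -0.8, 0, 3.5]
    - [0.05, 0.05, -0.8, 0, 3.5]
  squeeze: 30

```text
time: 5.35
tcp_pos: [523.1, 333.8, 4.0]
orientation: [[-0.969, 0.246, -0.0], [0.246, 0.969, -0.0], [-0.0, -0.0, -1.0]]
contact_force: [-0.3, -0.6, 0.2]
gripper_width: 35.0
finger_force: 0.0
```

Run:
```python
from h import *
s=ctrl.capture("scene")
print(w2px(s,[523,334,24]),w2px(s,[523,334,12]),w2px(s,[523.1,333.8,4]))
b=cv2.resize(s["img"][195:245,210:270],None,fx=12,fy=12,interpolation=2)
save("g3.png",np.clip(b*1.3,0,255).astype(np.uint8))
C=cloud(s).reshape(-1,3)
p=C[(np.hypot(C[:,0]-523,C[:,1]-334)<50)&(C[:,2]>2)]
for z in range(2,90,6):
    r=p[(p[:,2]>=z)&(p[:,2]<z+6)]
    if len(r): print(z,len(r),r.min(0).round(0)[:2],r.max(0).round(0)[:2])
```

```text
[241.94512579 218.83700997] [242.32680701 223.15061944] [242.65607307 226.01848029]
2 67 [495. 292.] [559. 368.]
8 110 [494. 305.] [553. 362.]
14 42 [503. 309.] [546. 347.]
20 49 [504. 309.] [540. 355.]
26 23 [507. 305.] [528. 360.]
32 28 [507. 302.] [528. 359.]
38 33 [507. 301.] [530. 357.]
44 30 [507. 301.] [526. 356.]
50 31 [506. 299.] [526. 357.]
56 29 [507. 301.] [529. 363.]
62 16 [504. 299.] [525. 361.]
68 21 [501. 285.] [523. 361.]
74 36 [500. 285.] [536. 379.]
80 25 [502. 286.] [523. 380.]
86 22 [500. 291.] [518. 357.]
```

View pics/g3.png

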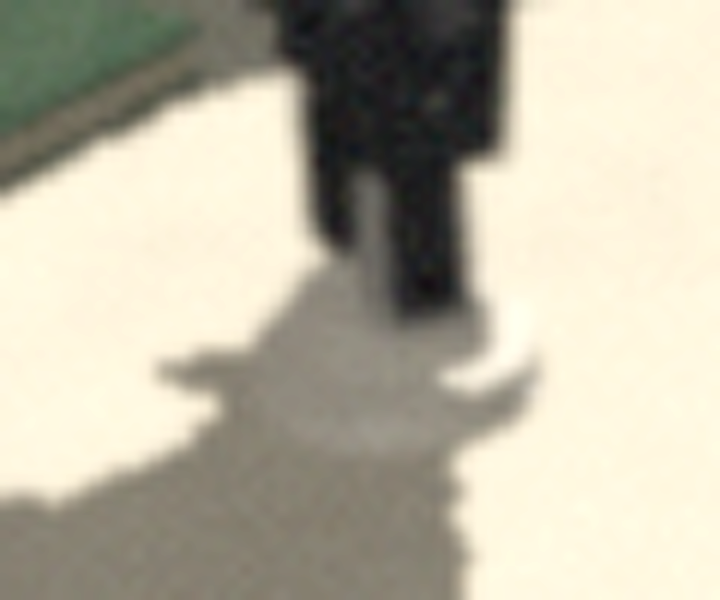

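Run:
```python
from h import *
s=ctrl.capture("scene"); C=cloud(s); S=ctrl.state(); print(S["gripper_width"],S["tcp_pos"])
g=s["img"].max(2)
for v in range(206,226):
    print(v,[(u,int(g[v,u]),C[v,u].round(0).astype(int).tolist()) for u in (243,245,247)])
```

```text
34.745279009950714 [523.08136365 333.7447099    3.97939674]
206 [(243, 27, [501, 284, 84]), (245, 32, [508, 288, 80]), (247, 26, [513, 287, 79])]
207 [(243, 24, [502, 287, 80]), (245, 23, [509, 290, 77]), (247, 28, [511, 284, 78])]
208 [(243, 25, [502, 287, 78]), (245, 26, [508, 288, 75]), (247, 33, [512, 286, 75])]
209 [(243, 29, [504, 291, 73]), (245, 28, [509, 290, 71]), (247, 47, [522, 304, 62])]
210 [(243, 26, [510, 303, 64]), (245, 29, [517, 304, 61]), (247, 51, [522, 304, 60])]
211 [(243, 26, [512, 305, 60]), (245, 18, [517, 305, 58]), (247, 45, [521, 302, 58])]
212 [(243, 33, [511, 304, 58]), (245, 27, [517, 306, 55]), (247, 51, [521, 304, 55])]
213 [(243, 29, [510, 304, 56]), (245, 29, [517, 306, 53]), (247, 46, [521, 303, 52])]
214 [(243, 31, [510, 303, 53]), (245, 23, [516, 304, 51]), (247, 41, [521, 304, 49])]
215 [(243, 31, [511, 306, 49]), (245, 25, [518, 309, 46]), (247, 42, [519, 301, 48])]
216 [(243, 38, [512, 308, 45]), (245, 28, [516, 305, 45]), (247, 37, [521, 306, 43])]
217 [(243, 35, [510, 305, 45]), (245, 18, [514, 303, 44]), (247, 33, [520, 303, 42])]
218 [(243, 33, [509, 304, 42]), (245, 27, [518, 309, 38]), (247, 34, [521, 305, 38])]
219 [(243, 34, [509, 305, 39]), (245, 26, [516, 307, 36]), (247, 33, [520, 304, 36])]
220 [(243, 46, [509, 305, 37]), (245, 39, [515, 306, 35]), (247, 54, [519, 304, 34])]
221 [(243, 64, [508, 304, 35]), (245, 65, [514, 304, 33]), (247, 84, [521, 306, 30])]
222 [(243, 91, [513, 313, 27]), (245, 91, [518, 311, 26]), (247, 101, [521, 307, 26])]
223 [(243, 104, [516, 318, 21]), (245, 108, [520, 315, 21]), (247, 110, [525, 314, 20])]
224 [(243, 115, [515, 318, 19]), (245, 114, [520, 316, 18]), (247, 115, [525, 315, 16])]
225 [(243, 116, [515, 316, 17]), (245, 117, [521, 319, 14]), (247, 141, [525, 315, 14])]
```

Depth shows the tips still at about z=30 with the TCP at 4, so the setback at this opening is large. Lower another 12 mm.

Request:
arm_command:
  moves:
    - [0, 0, 0, 0, 6]
    - [0, 0, 0, 0, 6]
    - [0, 0, -0.4, 0, 6]
    - [0, 0, -0.8, 0, 6]
    - [0, 0, -1.2, 0, 6]
    - [0, 0, -1.2, 0, 6]
    - [0, 0, -1.2, 0, 3.5]
    - [0, 0, -1.2, 0, 3.5]
    - [0, 0, -1.2, 0, 3.5]
    - [0, 0, -1.2, 0, 3.5]
  squeeze: 30

```text
time: 6.7
tcp_pos: [523.1, 333.9, -7.6]
orientation: [[-0.969, 0.246, 0.0], [0.246, 0.969, 0.0], [-0.0, 0.0, -1.0]]
contact_force: [-2.4, -1.8, 5.6]
gripper_width: 40.6
finger_force: 29.8
```

Request:
arm_command:
  moves:
    - [0, 0, 2, 0, 3.5]
    - [0, 0, 6, 0, 3.5]
    - [0, 0, 12, 0, 3.5]
    - [0, -5, 12, 0, 3.5]
    - [1, -10, 12, 0, 3.5]
    - [1, -10, 12, 0, 3.5]
    - [1, -10, 12, 0, 3.5]
    - [1, -10, 12, 0, 3.5]

```text
time: 7.7
tcp_pos: [532.8, 234.9, 112.3]
orientation: [[-0.97, 0.245, 0.0], [0.245, 0.97, 0.0], [-0.0, 0.001, -1.0]]
contact_force: [0.6, 0.2, -1.7]
gripper_width: 40.7
finger_force: 30.8
```

```bash
cat > pul.py <<'E'
from h import *
from scipy.optimize import least_squares
def circ(p,r):
    return least_squares(lambda x:np.hypot(p[:,0]-x[0],p[:,1]-x[1])-r,p.mean(0),loss="soft_l1").x.round(1)
S=ctrl.state(); T=S["tcp_pos"]; print(T.round(1),S["contact_force"].round(1),S["gripper_width"])
s=ctrl.capture("scene"); C=cloud(s); M=(s["img"].min(2)>70)
p=C[(np.hypot(C[...,0]-T[0],C[...,1]-T[1])<36)&M]
b=T[2]+7.6
for d in range(-6,30,3):
    r=p[(p[:,2]>=b+d)&(p[:,2]<b+d+3)]
    if len(r): print(d,len(r),r.mean(0).round(1),r.min(0).round(0)[:2],r.max(0).round(0)[:2])
side=p[(p[:,2]>b+2)&(p[:,2]<b+9)]; print("rim side circ",circ(side[:,:2],29))
u,v=w2px(s,[T[0],T[1],b+10]).astype(int)
save("p%d.png"%int(S["time"]*10),np.clip(cv2.resize(s["img"][v-35:v+35,u-45:u+45],None,fx=8,fy=8,interpolation=2)*1.3,0,255).astype(np.uint8)); print("p%d"%int(S["time"]*10))
E
python3 pul.py
```

```text
[532.8 234.9 112.3] [ 0.6  0.2 -1.7] 40.74204829061126
-3 2 [523.6 212.8 118.9] [514. 208.] [533. 218.]
0 27 [520.  217.3 121.5] [503. 205.] [555. 243.]
3 46 [521.8 215.8 124.2] [503. 203.] [556. 247.]
6 25 [520.7 215.2 127.1] [505. 206.] [551. 235.]
9 65 [524.1 222.6 130.9] [503. 205.] [561. 263.]
12 53 [524.5 223.3 132.7] [503. 204.] [562. 258.]
15 22 [524.1 219.1 136.6] [511. 206.] [553. 247.]
18 23 [521.6 223.5 139.5] [512. 205.] [551. 245.]
21 30 [522.  234.1 142.9] [513. 209.] [538. 253.]
24 18 [521.8 231.7 144.6] [512. 206.] [536. 252.]
27 4 [522.4 211.3 148.1] [517. 205.] [536. 218.]
rim side circ [533.4 235.1]
p77
```

Request:
arm_command:
  moves:
    - [1, -4.5, 0, 0, 3.5]
    - [2, -9, 0, 0, 3.5]
    - [2, -9, 0, 0, 3.5]
    - [2, -9, -1, 0, 3.5]
    - [2, -9, -2, 0, 3.5]
    - [2, -9, -2.6, 0, 3.5]
    - [2, -9, -3.2, 0, 3.5]
    - [2, -9, -3.6, 0, 3.5]
    - [2, -9, -4, 0, 3.5]
    - [2, -9, -4, 0, 3.5]

```text
time: 9.0
tcp_pos: [553.0, 143.8, 71.8]
orientation: [[-0.969, 0.246, -0.0], [0.246, 0.969, -0.0], [0.0, -0.0, -1.0]]
contact_force: [0.2, -0.1, -1.6]
gripper_width: 40.8
finger_force: 30.8
```

```bash
python3 pul.py
```

```text
[553.  143.8  71.8] [ 0.2 -0.1 -1.6] 40.77845497325096
-3 1 [537.4 120.8  79.1] [537. 121.] [537. 121.]
0 30 [540.2 126.9  81.3] [522. 114.] [575. 161.]
3 42 [540.5 126.9  83.7] [524. 113.] [577. 162.]
6 23 [538.5 125.8  86.7] [524. 114.] [560. 150.]
9 68 [544.1 132.7  90.3] [524. 113.] [581. 172.]
12 63 [542.3 133.2  92.3] [524. 113.] [581. 167.]
15 28 [543.9 133.4  96. ] [532. 115.] [559. 156.]
18 19 [542.6 139.1  98.8] [531. 116.] [558. 168.]
21 43 [542.  142.3 102.1] [531. 110.] [559. 167.]
24 22 [544.5 143.6 104.2] [534. 110.] [559. 161.]
27 4 [545.6 117.  106.9] [537. 110.] [556. 124.]
rim side circ [553.9 144.1]
p90
```

No contact, with the bore already over the head. Lower on.

Request:
arm_command:
  moves:
    - [0, 0.05, -0.8, 0, 3.5]
    - [0, 0.05, -1.6, 0, 3.5]
    - [0, 0.05, -2.2, 0, 3.5]
    - [0, 0.05, -2.7, 0, 3.5]
    - [0, 0.05, -2.9, 0, 3.5]
    - [0, 0.05, -2.9, 0, 3.5]

```text
time: 9.8
tcp_pos: [553.1, 144.3, 42.9]
orientation: [[-0.969, 0.246, -0.0], [0.246, 0.969, -0.0], [0.0, -0.0, -1.0]]
contact_force: [-0.8, 0.0, -1.0]
gripper_width: 40.5
finger_force: 30.8
```

Request:
arm_command:
  moves:
    - [0, 0, -0.1, 0, 3.5]
    - [0, 0, -0.15, 0, 3.5]
    - [0, 0, -0.15, 0, 3.5]

```text
time: 10.18
tcp_pos: [553.1, 144.3, 41.5]
orientation: [[-0.969, 0.246, 0.0], [0.246, 0.969, -0.0], [-0.0, -0.0, -1.0]]
contact_force: [0.5, 1.1, 0.3]
gripper_width: 40.8
finger_force: 30.9
```

Resting. Release and rise.

Request:
arm_command:
  moves:
    - [0, 0, 0, 0, 5]
    - [0, 0, 0, 0, 6.5]
    - [0, 0, 0, 0, 6.5]
    - [0, 0, 0, 0, 6.5]
    - [0, 0, 3, 0, 6.5]
    - [0, 0, 8, 0, 6.5]
    - [0, 0, 12, 0, 6.5]

```text
time: 11.05
tcp_pos: [553.1, 144.3, 163.3]
orientation: [[-0.969, 0.246, 0.001], [0.246, 0.969, 0.0], [-0.001, 0.0, -1.0]]
contact_force: [0.3, -0.3, -0.3]
gripper_width: 65.1
finger_force: 0.0
```

Request:
arm_command:
  moves:
    - [-2, -6, 0, 0, 6]
    - [-4, -12, 0, 0, 6]
    - [-6, -18, 0, 0, 6]
    - [-6, -18, 0, 0, 6]
    - [-6, -18, 0, 0, 6]

```text
time: 11.68
tcp_pos: [493.3, -35.5, 161.6]
orientation: [[-0.969, 0.247, 0.0], [0.247, 0.969, 0.0], [-0.0, 0.0, -1.0]]
contact_force: [0.5, -0.2, -0.4]
gripper_width: 60.1
finger_force: 0.0
```

Run:
```python
from h import *
from scipy.optimize import least_squares
def circ(p):
    return least_squares(lambda x:np.hypot(p[:,0]-x[0],p[:,1]-x[1])-x[2],[*p.mean(0),20],loss="soft_l1").x.round(1)
s=ctrl.capture("scene");t=ctrl.capture("top")
for n,c in(("s",s),("t",t)):
    C=cloud(c).reshape(-1,3)
    for nm,z0,z1,R in(("hubface",70,78,28),("rim",58,65,36),("head",81,100,14)):
        p=C[(np.hypot(C[:,0]-553,C[:,1]-144)<R)&(C[:,2]>z0)&(C[:,2]<z1)]
        if len(p)>4: print(n,nm,len(p),p.mean(0).round(1),p.min(0).round(0),p.max(0).round(0),circ(p[:,:2]))
    # clip
    for m in ctrl.trace(c,"clip")[:4]:
        q=C[m["mask"].ravel()]; 
        if len(q) and np.hypot(*(np.median(q,0)[:2]-[485,-115]))<40:
            top=q[(q[:,2]>28)&(q[:,2]<45)]; fk=q[(q[:,2]>2)&(q[:,2]<8)]
            print(n,"clip",top.mean(0).round(1),fk.mean(0).round(1),len(top),len(fk))
    print(w2px(c,[471,-112,37]))
v=cv2.resize(s["img"][195:265,250:340],None,fx=5,fy=5,interpolation=2)
w=cv2.resize(s["img"][295:335,335:385],None,fx=7,fy=7,interpolation=2)
I=np.zeros((350,800,3),np.uint8); I[:350,:450]=v; I[:280,450:800]=w; save("q.png",np.clip(I*1.3,0,255).astype(np.uint8))
```

```text
s hubface 125 [549.5 138.8  73. ] [532. 123.  70.] [573. 165.  78.] [551.6 141.8  15.4]
s rim 158 [545.6 132.6  61.3] [524. 114.  58.] [581. 174.  65.] [554.  144.9  25.8]
s head 67 [549.8 140.7  89.4] [543. 135.  81.] [559. 153.  97.] [551.1 142.5   6.3]
s clip [ 470.2 -113.1   34.3] [ 487.  -119.     4.9] 83 150
[351.11501314 310.79171015]
t hubface 168 [551.5 142.2  73. ] [532. 122.  70.] [572. 163.  77.] [552.8 143.3  16.8]
t rim 243 [550.8 142.1  61.1] [523. 114.  58.] [581. 172.  65.] [553.5 143.2  25.7]
t head 71 [550.9 143.8  91.5] [542. 134.  83.] [561. 153.  98.] [551.1 143.9   7. ]
[404.21810552 265.53170114]
```

View pics/q.png

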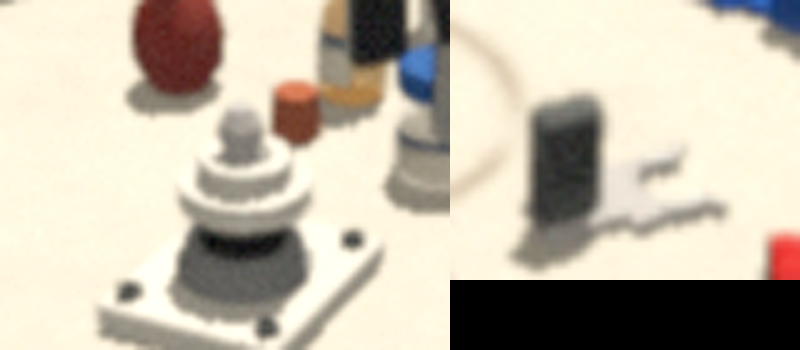

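The pulley sits level on the shoulder (crop 245,180). In the clip crop the jaw tips are at (683,152) and (723,208) and the tab top at (568,105). Compute the yaw from those.

Run:
```python
from h import *
s=ctrl.capture("scene"); t=ctrl.capture("top")
f=lambda x,y:((x-450)/7+335-.5,y/7+295-.5)
a=px2w(s,f(683,152),z=5);b=px2w(s,f(723,208),z=5); top=px2w(s,f(568,103),z=37.5)
m=(a+b)/2; print(a,b,m,top, "yaw",np.arctan2(*(m-top)[[1,0]]), np.hypot(*(m-top)[:2]))
g=lambda x,y:(x/6+370-.5,y/6+235-.5)
a=px2w(t,g(188,90),z=5);b=px2w(t,g(258,112),z=5);top=px2w(t,g(203,180),z=37.5);m=(a+b)/2
print(a,b,m,top,"yaw",np.arctan2(*(m-top)[[1,0]]),np.hypot(*(m-top)[:2]))
# tab PCA from depth
for c in(s,t):
    C=cloud(c).reshape(-1,3);p=C[(np.hypot(C[:,0]-471,C[:,1]+112)<16)&(C[:,2]>31)&(C[:,2]<42)]
    w,V=np.linalg.eigh(np.cov(p[:,:2].T));print(p.mean(0).round(1),np.sqrt(w),np.arctan(V[1,1]/V[0,1]))
```

```text
[ 512.34154132 -114.13553437    5.        ] [ 504.34682521 -136.30881252    5.        ] [ 508.34418326 -125.22217345    5.        ] [ 473.88483812 -109.53431562   37.5       ] yaw -0.42721703419048523 37.86232099483073
[ 512.18350065 -110.18897405    5.        ] [ 503.81797661 -136.41688461    5.        ] [ 508.00073863 -123.30292933    5.        ] [ 473.20676202 -110.03911309   37.5       ] yaw -0.36420401827508275 37.236401940986276
[ 470.5 -112.9   36.1] [3.37503465 5.3975739 ] -0.35222032041478313
[nan nan nan] [nan nan] nan
  avg = a.mean(axis, **keepdims_kw)
  ret = um.true_divide(
<stdin>:12: RuntimeWarning: Degrees of freedom <= 0 for slice
  c *= np.true_divide(1, fact)
  c *= np.true_divide(1, fact)
<stdin>:12: RuntimeWarning: Mean of empty slice.
```

Request:
arm_command:
  moves:
    - [-1, -4, -3, -0.07, 5]
    - [-2.15, -7.5, -6, -0.14, 5]
    - [-2.15, -7.5, -9, -0.14, 5]
    - [-2.15, -7.5, -12, -0.14, 5]
    - [-2.15, -7.5, -12, -0.14, 4]
    - [-2.15, -7.5, -12, -0.14, 4]

```text
time: 12.72
tcp_pos: [472.0, -110.6, 42.4]
orientation: [[-0.926, 0.379, 0.001], [0.379, 0.926, -0.0], [-0.001, 0.0, -1.0]]
contact_force: [-0.5, -0.6, -0.6]
gripper_width: 40.0
finger_force: 0.0
```

Run:
```python
from h import *
s=ctrl.capture("scene"); S=ctrl.state(); T=S["tcp_pos"];print(T,S["gripper_width"])
C=cloud(s); g=s["img"].max(2)
p=C[(np.hypot(C[...,0]-T[0],C[...,1]-T[1])<45)&(C[...,2]>2)]
for z in range(2,110,6):
    r=p[(p[:,2]>=z)&(p[:,2]<z+6)]
    if len(r): print(z,len(r),r.mean(0).round(0)[:2],r.min(0).round(0)[:2],r.max(0).round(0)[:2])
u,v=w2px(s,[T[0],T[1],50]).astype(int)
save("r.png",np.clip(cv2.resize(s["img"][v-40:v+40,u-50:u+50],None,fx=7,fy=7,interpolation=2)*1.5,0,255).astype(np.uint8))
```

```text
[ 472.1322392  -110.65764422   42.57144127] 40.04026484380561
2 201 [ 482. -116.] [ 435. -145.] [514. -67.]
8 27 [ 469. -114.] [ 462. -119.] [ 478. -106.]
14 30 [ 470. -115.] [ 463. -119.] [ 479. -106.]
20 32 [ 469. -114.] [ 463. -119.] [ 478. -107.]
26 29 [ 469. -114.] [ 463. -118.] [ 479. -105.]
32 53 [ 471. -113.] [ 463. -119.] [ 482. -105.]
38 5 [ 470. -111.] [ 463. -114.] [ 477. -107.]
62 29 [ 469. -115.] [ 454. -139.] [485. -87.]
68 47 [ 469. -106.] [ 451. -142.] [485. -84.]
74 70 [ 465. -119.] [ 452. -146.] [485. -83.]
80 68 [ 466. -118.] [ 452. -146.] [485. -82.]
86 70 [ 465. -117.] [ 451. -144.] [484. -82.]
92 66 [ 466. -116.] [ 452. -144.] [484. -81.]
98 39 [ 466. -105.] [ 452. -141.] [480. -82.]
104 33 [ 467. -103.] [ 449. -139.] [491. -79.]
```

View pics/r.png

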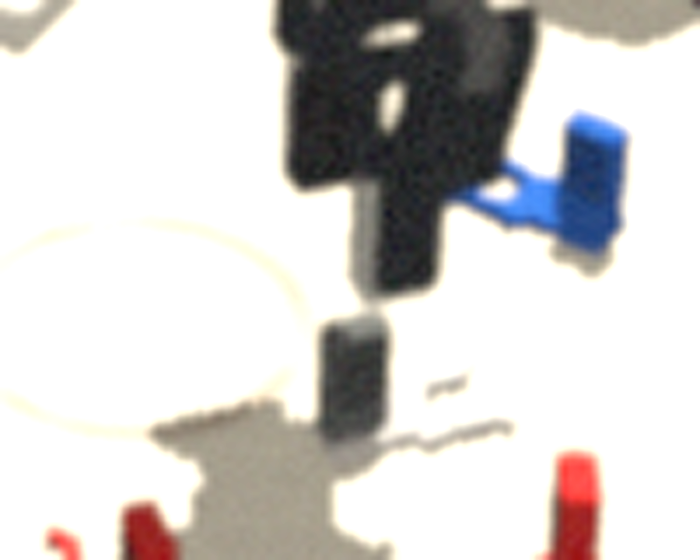

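The fingers (crop 400,290) are just above and in line with the tab (355,325), tips about 21 mm behind the TCP. Descend and grip.

Request:
arm_command:
  moves:
    - [-0.05, -0.1, -1.5, 0, 4]
    - [-0.05, -0.1, -3, 0, 4]
    - [-0.05, -0.1, -4, 0, 4]
    - [-0.05, -0.1, -4.8, 0, 4]
    - [-0.05, -0.1, -4.8, 0, 4]
    - [-0.05, -0.1, -4.8, 0, 0.5]
    - [-0.05, -0.1, -4.8, 0, 0.5]
    - [-0.05, -0.1, -4.8, 0, 0.5]
    - [-0.05, -0.1, -4.8, 0, 0.5]
    - [-0.05, -0.1, -4.8, 0, 0.5]
  squeeze: 70

```text
time: 14.02
tcp_pos: [471.3, -111.8, -6.1]
orientation: [[-0.925, 0.379, 0.001], [0.379, 0.925, -0.0], [-0.001, 0.0, -1.0]]
contact_force: [-1.3, 0.9, 6.9]
gripper_width: 8.6
finger_force: 68.5
```

Gripped at 8.6 mm. Lift and carry behind the spindle, above its height.

Request:
arm_command:
  moves:
    - [0, 0, 2, 0, 0.5]
    - [0, 0, 6, 0, 0.5]
    - [0, 0, 11, 0, 0.5]
    - [0, 6, 11, 0, 0.5]
    - [0, 12, 11, 0, 0.5]
    - [0, 18, 11, 0, 0.5]
    - [0, 24, 11, 0, 0.5]
    - [0.5, 28.6, 11, 0, 0.5]
    - [0.5, 28.6, 11, 0, 0.5]
    - [0.5, 28.6, 11, 0, 0.5]
    - [0.5, 28.6, 11, 0, 0.5]

```text
time: 15.4
tcp_pos: [476.2, 173.2, 103.6]
orientation: [[-0.925, 0.381, -0.0], [0.381, 0.925, -0.0], [-0.0, -0.0, -1.0]]
contact_force: [0.8, -0.4, -1.2]
gripper_width: 8.6
finger_force: 68.5
```

```bash
cat > clip.py <<'E'
from h import *
S=ctrl.state(); T=S["tcp_pos"]; R=S["orientation"]; print(S["time"],T.round(2),S["contact_force"].round(1),S["gripper_width"],S["finger_force"])
d=-R[:2,0]; n=np.array([-d[1],d[0]])
for cam in("scene","top"):
    s=ctrl.capture(cam); C=cloud(s).reshape(-1,3); u=T[2]+6.1
    q=C-T; f=np.c_[q[:,:2]@d,q[:,:2]@n,C[:,2]-u]
    for a,b in((12,22),(22,32),(32,45)):
        p=f[(f[:,0]>a)&(f[:,0]<b)&(abs(f[:,1])<18)&(abs(f[:,2]-3)<8)]
        if len(p): print(cam,a,b,len(p),"mean",p.mean(0).round(1),"y",p[:,1].min().round(1),p[:,1].max().round(1),"xmax",p[:,0].max().round(1),"zq",np.percentile(p[:,2],[10,50,90]).round(1))
    sp=C[(np.hypot(C[:,0]-553,C[:,1]-144)<16)&(C[:,2]>82)&(C[:,2]<102)]
    if len(sp): print(cam,"spindle",sp.mean(0).round(1),sp.min(0).round(1),sp.max(0).round(1))
ax=np.array([553.2,144.4])-T[:2]; print("axis in tool: along",ax@d,"lat",ax@n)
E
python3 clip.py
```

```text
15.4 [476.19 173.19 103.57] [ 0.8 -0.4 -1.2] 8.582432848202762 68.50449085235596
scene 12 22 30 mean [17.4 -4.6  4.5] y -17.4 10.1 xmax 21.8 zq [2.2 4.8 6. ]
scene 22 32 29 mean [27.  -1.8  3.6] y -12.4 10.5 xmax 31.8 zq [0.8 4.3 5.6]
scene 32 45 24 mean [37.  -2.4  3.3] y -15.2 13.0 xmax 41.5 zq [0.9 3.9 5.6]
scene spindle [549.6 140.3  89.9] [541.9 132.8  82.5] [559.3 150.7  97.1]
axis in tool: along 82.17496173919346 lat 2.6769773596485362
```

Tips at 41 mm ahead of the TCP, clip level, as expected. Align laterally, lower to just above hub height, and advance over the hub.

Request:
arm_command:
  moves:
    - [0.1, 0.25, -1.5, 0, 0.5]
    - [0.1, 0.25, -2.8, 0, 0.5]
    - [0.1, 0.25, -3.4, 0, 0.5]
    - [0.9, -0.07, -3.4, 0, 0.5]
    - [1.7, -0.4, -3.4, 0, 0.5]
    - [2.4, -0.7, -3.4, 0, 0.5]
    - [2.4, -0.7, -3.4, 0, 0.5]
    - [2.4, -0.7, -3.4, 0, 0.5]

```text
time: 16.5
tcp_pos: [499.9, 167.4, 69.5]
orientation: [[-0.925, 0.379, -0.0], [0.379, 0.925, 0.0], [0.0, -0.0, -1.0]]
contact_force: [0.3, 0.5, -0.3]
gripper_width: 8.6
finger_force: 68.5
```

```bash
python3 clip.py
```

```text
16.5 [499.93 167.36  69.52] [ 0.3  0.5 -0.3] 8.589777808668902 68.5083818435669
scene 12 22 30 mean [17.5 -3.1  4.3] y -13.8 10.7 xmax 21.8 zq [1.8 4.5 5.5]
scene 22 32 26 mean [27.  -2.1  3.4] y -13.0 12.5 xmax 31.5 zq [0.8 3.7 5.7]
scene 32 45 35 mean [38.6 -3.9  1.2] y -16.3 12.4 xmax 44.8 zq [-4.7  2.2  5. ]
scene spindle [549.7 141.   89.8] [540.8 135.2  82.1] [559.6 150.4  97.3]
axis in tool: along 57.999666480096096 lat -1.0556781490264098
```

Request:
arm_command:
  moves:
    - [-0.04, -0.1, -0.1, 0, 0.5]
    - [-0.04, -0.1, -0.2, 0, 0.5]
    - [-0.04, -0.1, -0.2, 0, 0.5]

```text
time: 16.98
tcp_pos: [499.6, 166.3, 67.4]
orientation: [[-0.925, 0.379, -0.0], [0.379, 0.925, -0.0], [0.0, -0.0, -1.0]]
contact_force: [-0.6, -0.6, -0.6]
gripper_width: 8.7
finger_force: 68.5
```

Request:
arm_command:
  moves:
    - [0, 0, -0.05, 0, 0.5]
    - [0, 0, -0.05, 0, 0.5]
    - [0, 0, -0.05, 0, 0.5]

```text
time: 17.35
tcp_pos: [499.7, 166.3, 67.0]
orientation: [[-0.925, 0.379, -0.0], [0.379, 0.925, -0.0], [-0.0, -0.0, -1.0]]
contact_force: [-0.3, 0.8, -0.6]
gripper_width: 8.3
finger_force: 68.5
```

Request:
arm_command:
  moves:
    - [0, 0, -0.05, 0, 0.5]
    - [0, 0, -0.05, 0, 0.5]
    - [0, 0, -0.05, 0, 0.5]

```text
time: 17.73
tcp_pos: [499.7, 166.3, 66.5]
orientation: [[-0.925, 0.379, 0.0], [0.379, 0.925, -0.0], [-0.0, -0.0, -1.0]]
contact_force: [-0.2, -0.3, 0.5]
gripper_width: 8.4
finger_force: 68.5
```

Request:
arm_command:
  moves:
    - [0, 0, -0.05, 0, 0.5]
    - [0, 0, -0.05, 0, 0.5]
    - [0, 0, -0.05, 0, 0.5]

```text
time: 18.1
tcp_pos: [499.7, 166.3, 66.0]
orientation: [[-0.925, 0.379, 0.0], [0.379, 0.925, -0.0], [-0.0, -0.0, -1.0]]
contact_force: [-0.0, 0.0, 0.3]
gripper_width: 8.4
finger_force: 68.6
```

Request:
arm_command:
  moves:
    - [0, 0, -0.05, 0, 0.5]
    - [0, 0, -0.05, 0, 0.5]
    - [0, 0, -0.05, 0, 0.5]

```text
time: 18.48
tcp_pos: [499.5, 166.3, 65.4]
orientation: [[-0.925, 0.379, -0.0], [0.379, 0.925, -0.0], [0.0, -0.0, -1.0]]
contact_force: [-0.5, -0.0, -0.9]
gripper_width: 8.5
finger_force: 68.5
```

The jaw tips straddle, so they are not over the hub yet. Raise, advance 6 mm, and feel again.

Request:
arm_command:
  moves:
    - [0, 0, 0.3, 0, 0.5]
    - [0, 0, 0.3, 0, 0.5]
    - [0.3, -0.12, 0.3, 0, 0.5]
    - [0.55, -0.23, 0.3, 0, 0.5]
    - [0.55, -0.23, 0.3, 0, 0.5]
    - [0.55, -0.23, 0.2, 0, 0.5]
    - [0.55, -0.23, 0.2, 0, 0.5]

```text
time: 19.35
tcp_pos: [505.1, 164.0, 67.4]
orientation: [[-0.925, 0.379, -0.0], [0.379, 0.925, -0.0], [0.0, -0.0, -1.0]]
contact_force: [1.0, -0.1, -0.3]
gripper_width: 8.3
finger_force: 68.5
```

Request:
arm_command:
  moves:
    - [0, 0, -0.07, 0, 0.5]
    - [0, 0, -0.07, 0, 0.5]
    - [0, 0, -0.07, 0, 0.5]

```text
time: 19.73
tcp_pos: [505.2, 164.0, 66.8]
orientation: [[-0.925, 0.379, 0.0], [0.379, 0.925, -0.0], [-0.0, -0.0, -1.0]]
contact_force: [-0.4, 0.1, 0.1]
gripper_width: 8.7
finger_force: 68.5
```

Request:
arm_command:
  moves:
    - [0, 0, -0.07, 0, 0.5]
    - [0, 0, -0.07, 0, 0.5]
    - [0, 0, -0.07, 0, 0.5]

```text
time: 20.1
tcp_pos: [505.2, 164.0, 66.1]
orientation: [[-0.925, 0.379, 0.0], [0.379, 0.925, -0.0], [-0.0, -0.0, -1.0]]
contact_force: [-0.7, 0.5, 2.0]
gripper_width: 8.6
finger_force: 68.7
```

Request:
arm_command:
  moves:
    - [0, 0, -0.05, 0, 0.5]
    - [0, 0, -0.05, 0, 0.5]
    - [0, 0, -0.05, 0, 0.5]

```text
time: 20.48
tcp_pos: [505.2, 164.0, 65.6]
orientation: [[-0.925, 0.379, 0.0], [0.379, 0.925, -0.0], [-0.0, -0.0, -1.0]]
contact_force: [-1.4, -0.3, 3.3]
gripper_width: 8.3
finger_force: 68.9
```

Face contact at TCP z≈66.6. Use 67.1 and advance.

Request:
arm_command:
  moves:
    - [0, 0, 0.15, 0, 0.5]
    - [0, 0, 0.15, 0, 0.5]
    - [0.37, -0.15, 0.15, 0, 0.5]
    - [0.74, -0.3, 0.15, 0, 0.5]
    - [1.11, -0.46, 0.15, 0, 0.5]
    - [1.11, -0.46, 0.15, 0, 0.5]

```text
time: 21.22
tcp_pos: [516.5, 159.3, 67.0]
orientation: [[-0.925, 0.379, 0.0], [0.379, 0.925, 0.0], [-0.0, 0.0, -1.0]]
contact_force: [0.2, 0.8, 0.2]
gripper_width: 9.0
finger_force: 68.4
```

Request:
arm_command:
  moves:
    - [0.18, -0.08, 0, 0, 0.5]
    - [0.37, -0.15, 0, 0, 0.5]
    - [0.37, -0.15, 0, 0, 0.5]

```text
time: 21.6
tcp_pos: [519.7, 158.0, 67.0]
orientation: [[-0.925, 0.379, -0.001], [0.379, 0.925, 0.0], [0.001, -0.0, -1.0]]
contact_force: [-4.0, 2.5, 0.1]
gripper_width: 8.7
finger_force: 68.5
```

Noses touch (4.7 N, centred). Press on in small steps.

Request:
arm_command:
  moves:
    - [0.09, -0.04, 0, 0, 0.5]
    - [0.18, -0.08, 0, 0, 0.5]
    - [0.18, -0.08, 0, 0, 0.5]

```text
time: 21.98
tcp_pos: [521.3, 157.2, 67.0]
orientation: [[-0.925, 0.379, -0.001], [0.379, 0.925, -0.0], [0.001, -0.0, -1.0]]
contact_force: [-5.8, 2.9, 0.7]
gripper_width: 8.6
finger_force: 68.5
```

Request:
arm_command:
  moves:
    - [0.09, -0.04, 0, 0, 0.5]
    - [0.18, -0.08, 0, 0, 0.5]
    - [0.18, -0.08, 0, 0, 0.5]

```text
time: 22.35
tcp_pos: [522.9, 156.6, 67.0]
orientation: [[-0.926, 0.379, -0.001], [0.379, 0.926, 0.0], [0.001, -0.001, -1.0]]
contact_force: [-5.9, 4.4, 1.9]
gripper_width: 8.6
finger_force: 68.6
```

Request:
arm_command:
  moves:
    - [0.09, -0.04, 0, 0, 0.5]
    - [0.18, -0.08, 0, 0, 0.5]
    - [0.18, -0.08, 0, 0, 0.5]

```text
time: 22.72
tcp_pos: [525.5, 155.4, 67.1]
orientation: [[-0.925, 0.379, 0.0], [0.379, 0.925, -0.0], [-0.0, -0.0, -1.0]]
contact_force: [-2.0, 1.9, -0.4]
gripper_width: 8.3
finger_force: 68.5
```

Request:
arm_command:
  moves:
    - [0.09, -0.04, 0, 0, 0.5]
    - [0.18, -0.08, 0, 0, 0.5]
    - [0.18, -0.08, 0, 0, 0.5]

```text
time: 23.1
tcp_pos: [527.0, 154.7, 67.0]
orientation: [[-0.925, 0.379, -0.001], [0.379, 0.925, -0.0], [0.0, -0.0, -1.0]]
contact_force: [-5.1, 3.1, 1.4]
gripper_width: 8.5
finger_force: 68.5
```

Snap felt (7 → 2.6 N, then about 2 N/mm). Press 2 mm more to make sure, then relax to no load.

Request:
arm_command:
  moves:
    - [0.09, -0.04, 0, 0, 0.5]
    - [0.18, -0.08, 0, 0, 0.5]
    - [0.18, -0.08, 0, 0, 0.5]

```text
time: 23.48
tcp_pos: [528.4, 154.0, 67.0]
orientation: [[-0.925, 0.379, -0.001], [0.379, 0.925, 0.0], [0.001, -0.0, -1.0]]
contact_force: [-7.3, 4.1, 1.1]
gripper_width: 8.5
finger_force: 68.5
```

Request:
arm_command:
  moves:
    - [0.09, -0.04, 0, 0, 0.5]
    - [0.18, -0.08, 0, 0, 0.5]
    - [0.18, -0.08, 0, 0, 0.5]

```text
time: 23.85
tcp_pos: [529.8, 153.4, 66.9]
orientation: [[-0.926, 0.379, -0.002], [0.379, 0.926, 0.0], [0.002, -0.001, -1.0]]
contact_force: [-8.8, 4.8, 1.9]
gripper_width: 8.3
finger_force: 68.6
```

Request:
arm_command:
  moves:
    - [0.09, -0.04, 0, 0, 0.5]
    - [0.18, -0.08, 0, 0, 0.5]
    - [0.18, -0.08, 0, 0, 0.5]

```text
time: 24.22
tcp_pos: [531.3, 152.8, 66.8]
orientation: [[-0.926, 0.379, -0.003], [0.379, 0.926, 0.0], [0.003, -0.001, -1.0]]
contact_force: [-10.5, 5.6, 2.4]
gripper_width: 8.4
finger_force: 68.6
```

Request:
arm_command:
  moves:
    - [-0.28, 0.12, 0, 0, 0.5]
    - [-0.53, 0.22, 0, 0, 0.5]
    - [-0.53, 0.22, 0, 0, 0.5]

```text
time: 24.6
tcp_pos: [527.0, 154.7, 67.1]
orientation: [[-0.925, 0.379, -0.001], [0.379, 0.925, -0.0], [0.0, -0.0, -1.0]]
contact_force: [-3.8, 3.4, 0.8]
gripper_width: 8.6
finger_force: 68.5
```

Request:
arm_command:
  moves:
    - [-0.2, 0.09, 0, 0, 0.5]
    - [-0.2, 0.09, 0, 0, 0.5]
    - [-0.2, 0.09, 0, 0, 0.5]

```text
time: 24.98
tcp_pos: [525.4, 155.3, 67.1]
orientation: [[-0.925, 0.379, 0.0], [0.379, 0.925, -0.0], [-0.0, -0.0, -1.0]]
contact_force: [-1.7, 3.0, 1.0]
gripper_width: 8.3
finger_force: 68.5
```

Request:
arm_command:
  moves:
    - [-0.05, 0.13, 0, 0, 0.5]
    - [-0.05, 0.13, 0, 0, 0.5]
    - [-0.05, 0.13, 0, 0, 0.5]

```text
time: 25.35
tcp_pos: [524.9, 156.6, 67.1]
orientation: [[-0.925, 0.379, 0.0], [0.379, 0.925, -0.0], [-0.0, -0.0, -1.0]]
contact_force: [-1.2, 0.3, 0.2]
gripper_width: 8.7
finger_force: 68.4
```

Request:
arm_command:
  moves:
    - [0, 0, 0, 0, 1.6]
    - [0, 0, 0, 0, 2.5]
    - [0, 0, 0, 0, 4]
    - [0, 0, 0, 0, 4]
    - [0, 0, 2, 0, 4]
    - [0, 0, 5, 0, 4]
    - [0, 0, 10, 0, 4]
    - [-5, -5, 12, 0, 4]
    - [-8, -12, 12, 0, 4]
    - [-8, -18, 12, 0, 4]
    - [-8, -18, 12, 0, 4]

```text
time: 26.72
tcp_pos: [444.1, -26.7, 187.4]
orientation: [[-0.924, 0.383, 0.0], [0.383, 0.924, -0.001], [-0.001, -0.001, -1.0]]
contact_force: [-0.5, 1.4, 0.2]
gripper_width: 39.8
finger_force: 0.0
```

Run:
```python
from h import *
S=ctrl.state(); print(S["time"],S["tcp_pos"],S["contact_force"].round(1),S["gripper_width"])
s=ctrl.capture("scene");t=ctrl.capture("top")
d=np.array([.925,-.379]);n=np.array([.379,.925])
for c in(s,t):
    C=cloud(c).reshape(-1,3);q=C[:,:2]-[553.2,144.4];f=np.c_[q@d,q@n,C[:,2]]
    p=f[(f[:,0]>-50)&(f[:,0]<-17)&(abs(f[:,1])<15)&(f[:,2]>95)&(f[:,2]<120)]
    if len(p): print("tab top",len(p),p.mean(0).round(1),p.min(0).round(0),p.max(0).round(0))
    p=f[(np.hypot(f[:,0],f[:,1])<14)&(f[:,2]>86)&(f[:,2]<100)]
    if len(p): print("head",len(p),p.mean(0).round(1),p.min(0).round(0),p.max(0).round(0))
a=cv2.resize(s["img"][195:270,250:345],None,fx=4.2,fy=4.2,interpolation=2); b=cv2.resize(t["img"][195:270,240:335],None,fx=4.2,fy=4.2,interpolation=2)
save("fin.png",np.clip(np.hstack([a,b])*1.3,0,255).astype(np.uint8))
```

```text
26.725 [444.08926648 -26.68231661 187.42443698] [-0.5  1.4  0.2] 39.78534029082474
tab top 67 [-31.8  -3.5 104.4] [-40.  -7.  96.] [-22.   4. 112.]
head 48 [-1.5 -4.5 91.6] [ -9. -13.  86.] [ 9.  4. 98.]
tab top 53 [-32.4  -1.7 108.1] [-41.  -7.  97.] [-23.   4. 115.]
head 66 [-1.8 -1.  91.9] [-11. -10.  87.] [ 7.  8. 99.]
```

View pics/fin.png

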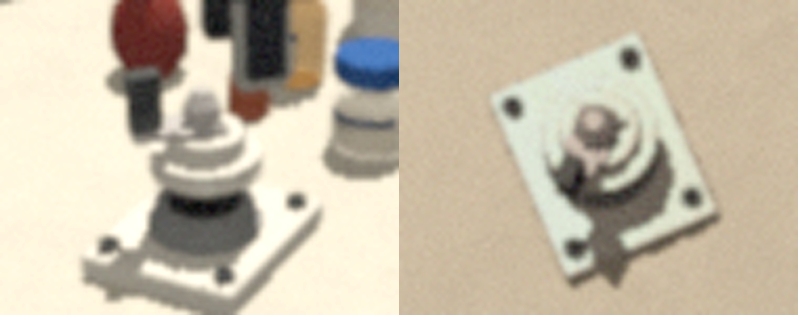

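The view shows the clip around the spindle's groove on top of the hub, with the tab (145,100) upright. It lies 30.3 mm behind the spindle head's centre, which matches fully home. Hand in.

```bash
python3 -c "
from cell import ctrl
print(ctrl.finish_job())"
```

```text
the job is handed in; nothing more can be done
None
```

The job is handed in: the pulley rests on the spindle's shoulder, and the clip snapped into the groove above it and was let go, with the press reaching about 12 N and about 27 s used. No verdict came back, but the last pictures show the clip fully home and the pulley in place.

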